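# Index the hardware carousel and lift out the orange caddy, level

### The job

Turn the binding-hardware carousel on the ski-shop counter by one click, so that the orange caddy comes from its side bay to the open front bay (the one at the red foot, facing the robot) and the carousel rests in its detent there. Then take hold of the orange caddy (it has an upright handle), lift it up level until its underside is at least 10 cm above the turntable, and finish while holding it there, still and level above the carousel, with the loose steel clamp still lying in it. Leave the blue and grey caddies sitting in their bays, and do not disturb the other things on the counter.

Things in the scene. Friction and masses are not known exactly. Their poses are not given: they have to be found in the camera images.
- stand: Carousel's fixed grey stand; origin on the counter at the vertical axis. Its -x side is the front (towards the robot), with a flat red foot 200 mm out. Four bays, centres 90 mm from the axis: front (-x, empty at first), left (+y), right (-y), rear (+x). On the axis a fixed 22 mm post, top at 154 mm, bears fixed wires 105 mm long at 146 mm height over left, right and rear bays: no lifting out there.
- front_bay (a point): Fixed point: centre of the front bay at the turntable's top, 50 mm above the counter and 90 mm in front of the axis; nothing overhangs this bay.
- turret (a joint): Angle (rad) of the turntable (316 mm diameter, top at 50 mm height), counter-clockwise from above positive. Starts at 0; sprung detents at -1.571, 0, +1.571; stops at +-1.66. Turning takes up to 5 N at a peg; past half-way the spring pulls it on. 8 mm fences with 2 mm play carry the caddies. +1.571 brings the left bay's caddy to the front, -1.571 the right one's.
- peg_left (a point): Point on the upright round peg (17 mm thick, red sleeve) that starts between front and left bays, 135 mm from the axis (stand x -95, y +95 mm). Fixed to the turntable and turns with it; reaches from 50 to 130 mm height; the point is at 112 mm. Four such pegs, 90 degrees apart, midway between the bays.
- peg_right (a point): The same point on the peg that starts between front and right bays (stand x -95, y -95 mm).
- orange_center (a point): Orange loose caddy: open tray 76 (x) x 90 (y) x 30 mm high with an upright handle plate across its middle, 12 mm thick (y), 40 mm long (x), rising to 75 mm above the underside. Point on its middle axis, 37.5 mm above the underside, z up. Starts in the left or right bay, underside on the turntable, plate radial (also after turning). 180 g; the clamp lies in one half of the tray, about 25 mm off the middle along y.
- clamp_center (a point): Loose steel binding clamp, 50 x 22 x 18 mm, 80 to 170 g, lying in the orange caddy beside its handle; point at its centre.
- blue_center (a point): Blue loose caddy: open tray 76 (x) x 90 (y) x 30 mm high with an upright handle plate across its middle, 12 mm thick (y), 40 mm long (x), rising to 75 mm above the underside. Same point. In the side bay opposite the orange one.
- grey_center (a point): Grey loose caddy: open tray 76 (x) x 90 (y) x 30 mm high with an upright handle plate across its middle, 12 mm thick (y), 40 mm long (x), rising to 75 mm above the underside. Same point. In the rear bay at the start.
- driver: Bystander: cordless driver standing on its battery, black and grey, 115 x 70 mm foot, 205 mm tall; origin at the middle of the underside.
- spray: Bystander: white plastic bottle with blue cap, 64 mm diameter, 170 mm tall; origin at the middle of the underside.
- screwdriver: Bystander: screwdriver lying on the counter, about 200 mm long along its x; origin under its middle.
- wax: Bystander: yellow wax block 90 x 45 x 30 mm lying on the counter; origin at the middle of the underside.
Mind the look-alikes: they are no part of the job. Of the things that look like the part that bears grey_center, the middle-sized one is meant.

How it is judged:
On the way:
1. the turntable is clicked to the next detent and the orange caddy rests in the front bay (x of orange_center in the frame of stand between -0.105 and -0.075 m and y of orange_center in the frame of stand between -0.015 and 0.015 m and height (world z) of orange_center below 0.095 m and angle between orange_center's own z axis and vertical below 0.1 rad and (value of joint turret between 1.4508 and 1.6908 rad or value of joint turret between -1.6908 and -1.4508 rad) and velocity of joint turret between -0.1 and 0.1 rad/s), for 0.3 s.
At the end, for the whole second after the job is handed in: Turntable within 0.12 rad of its new detent; orange caddy in the fingers, underside over 85 mm above the turntable, within 250 mm of the axis, tilt under 0.12 rad, under 0.03 m/s and 0.2 rad/s, touching no carousel or other caddy, clamp in it; blue and grey caddies in their bays (height (world z) of orange_center above 0.1725 m and angle between orange_center's own z axis and vertical below 0.12 rad and linear speed of orange below 0.03 m/s and angular speed of orange below 0.2 rad/s and contact force between the fingers and orange above 2 N and contact force between orange and stand below 0.1 N and contact force between orange and blue below 0.1 N and contact force between orange and grey below 0.1 N and distance between clamp_center and orange_center below 0.055 m and z of clamp_center in the frame of orange_center below 0 m and (value of joint turret between 1.4508 and 1.6908 rad or value of joint turret between -1.6908 and -1.4508 rad) and horizontal distance between orange_center and stand below 0.25 m and height (world z) of blue_center between 0.075 and 0.1 m and angle between each of blue_center, grey_center's own z axis and vertical below 0.1 rad and height (world z) of grey_center between 0.075 and 0.1 m); the arm keeps its last pose, push and grip.
It fails at once if the orange caddy is tipped by more than 0.35 rad (angle between orange_center's own z axis and vertical above 0.35 rad).
It fails at once if the blue or grey caddy is tipped or lifted out of its bay (angle between any of blue_center, grey_center's own z axis and vertical above 0.35 rad or height (world z) of any of blue_center, grey_center above 0.12 m).
It fails at once if a bystander on the counter is pushed more than 40 mm (distance of any of driver, spray, screwdriver, wax from where it was at the start of the episode above 0.04 m).
It also fails if it takes over 53 s, if anything falls off the work surface, if the arm or the gripper's body presses on something with over 40 N, if the wrist force passes 120 N, or if a joint passes its speed limit or range.

### The arm

A 7-joint arm with a two-finger parallel gripper is mounted at the origin on the work surface. World frame = base frame: x ahead of the robot, y to its left, z up, the work surface at z = 0. Lengths are in m, angles in rad, forces in N, time in s.
With the tool pointing down it reaches from about 0.425 to 0.875 m from the base axis. Payload 4.7 kg.
Tool frame: the origin (TCP) lies midway between the tips of the shut fingers; the grasp point (between the pads) lies 19 mm behind it; x points along the fingers, z is the direction in which the jaws open and shut, and the axes are right-handed (so a half turn about x gives the same grasp; the last joint's range is limited). The gripper opens to 87 mm and grips with 3 to 60 N. Pads are 19 mm wide; open, the fingers measure 117 mm over their backs; the gripper's body (75 mm by 190 mm) begins 51 mm behind the grasp point.
Start: joints at [-1.272, 0.321, -0.07, 1.45, 0.023, 1.371, -0.057], TCP at [0.183, 0.624, 0.223] pointing down, gripper open.
Joint ranges: [-2.86, 2.86], [-0.3, 2.09], [-1.38, 1.24], [0.06, 2.45], [-1.56, 4.7], [0.09, 2.05], [-2.69, 2.69]. Speed limits (rad/s): [2.57, 2.57, 3.14, 3.14, 3.14, 3.14, 3.14].

### API

Orientations are given as a rotation vector (axis times angle).
In Python, from bench import ctrl, vision, close_job gives the robot as it stands. The module is installed in compiled form; this text tells all that it offers.
- The arm moves only by the tool servo_tool, never from a script. Its argument "commands" is a list that holds one entry, the list of rows, each a list of 7 numbers: the turn, a rotation vector about the tool's x, y, z in degrees, then the shift along the tool's x, y, z in mm, then the finger opening in mm, from 0 to 87. In form: [[[wx, wy, wz, x, y, z, grip], ...]]. A call has 1 to 5 rows; each row is the pose to reach, as a shift and turn from the pose commanded when the call began, along the tool's axes at that moment; what a row does not reach only later rows make up. A row lasts 1/8 s, in which the tool goes at most 62.5 mm and 10.7 degrees, less where a joint would pass 70% of its speed; a pose out of reach is approached as far as the arm can. A call with a gripper value outside its range is refused whole. The fingers move at their own pace and stop on an object; "newtons" is the grip in N (left out, the last holds). Time passes only in rows, so rows that repeat a pose let the fingers close. It gives the time, the measured TCP pose, the force and the opening at its end, in the units of the state.
- ctrl.get_state(): the state, without advancing time (a new reading comes with each control period).
- vision.get_image(name): name is "scene" or "top" or "wrist"; returns the picture (420x560x3 uint8, red, green, blue); there is no depth.
- vision.camera_info(name): a dict with "fov_y" (degrees; the focal length in pixels is half the picture's height over the tangent of half this angle, whatever the lens; pixels are square), "cx", "cy" (the principal point, pixels), "pose" (4x4, takes a point from camera to world coordinates). Camera axes: x right, y down, z forward; pixel columns grow to the right and rows downward; lengths in m; the calibration is good to about 2 mm. A picture is of the moment at which its call begins: read the wrist's pose just before it. camera_info takes no time and is no camera call; for the wrist camera it gives the pose at the moment of the call.
- close_job(): hands the job in, once; it reports no verdict.
The state is a dict: "time": time; "joint_positions": joint angles; "qd": joint speeds; "joint_torque": joint torques, N m; "position": TCP position; "tool_rot": TCP orientation; "ft_force": force on the tool from outside, world axes, zero at the start; "torque": the same for the moment, N m; "grip_width": opening from 0.0 (shut) to 1.0 (fully open).
Only numpy, scipy, OpenCV 4.12 (cv2) and the standard library are available. Lean on these libraries where they do the work, as an engineer would, in place of code of your own. Each camera call takes 0.05 s, during which the arm holds its last target. There are 200 camera calls.

## Working session

There is one attempt and no reset: what is moved stays moved. The work goes in short steps, Python scripts to look and compute and a tool call to move; the robot and the scene stay as the last step left them, time stands still between calls to the robot, and variables do not carry over. Pictures are saved under pics/ and viewed, about 8 in all and at most 12, crops included, and the job is handed in when it is done.

Besides the shell and the picture viewer there is one more tool, called after "Call:" as a command line: name --argument value ..., lists and objects as JSON in quotes. servo_tool: Moves the arm, as the interface text tells. Its arguments: {"type":"object","properties":{"commands":{"type":"array"},"newtons":{"type":"number"}},"required":["commands"]}

```bash
mkdir -p pics; cat > h.py <<'E'
from bench import ctrl, vision, close_job
import numpy as np, cv2
from scipy.spatial.transform import Rotation as R
def grab(n,f=None):
    i=vision.camera_info(n); im=vision.get_image(n)
    if f: cv2.imwrite(f'pics/{f}.png',im[:,:,::-1])
    return im,i
def ray(i,u,v,h=420):
    f=h/2/np.tan(np.radians(i['fov_y'])/2); T=np.array(i['pose'])
    d=T[:3,:3]@np.array([(u-i['cx'])/f,(v-i['cy'])/f,1]); return T[:3,3],d
def plane(i,u,v,z):
    o,d=ray(i,u,v); return o+d*(z-o[2])/d[2]
def proj(i,p):
    T=np.array(i['pose']); c=T[:3,:3].T@(np.array(p)-T[:3,3]); f=210/np.tan(np.radians(i['fov_y'])/2)
    return c[:2]/c[2]*f+[i['cx'],i['cy']]
def st():
    s=ctrl.get_state(); print('t',s['time'],'p',np.round(s['position'],4),'F',np.round(s['ft_force'],1),'g',round(s['grip_width']*87,1)); print(np.round(R.from_rotvec(s['tool_rot']).as_matrix(),3).tolist(),np.round(s['joint_positions'],2)); return s
E
python3 - <<'E'
from h import *
a,i=grab('scene','scene1'); b,j=grab('top','top1')
for k in (i,j): print(k['fov_y'],k['cx'],k['cy'],np.round(k['pose'],3).tolist())
st()
E
```

```text
55.47112027148788 280.34008929141464 207.40042137197796 [[-0.813, 0.334, -0.476, 1.119], [0.582, 0.49, -0.649, 0.745], [0.016, -0.805, -0.593, 0.793], [0.0, 0.0, 0.0, 1.0]]
42.10182024574439 271.44914187751147 213.38943639718104 [[0.012, -0.988, 0.151, 0.307], [-1.0, -0.014, -0.01, 0.0], [0.012, -0.151, -0.988, 1.704], [0.0, 0.0, 0.0, 1.0]]
t 0.1 p [0.1825 0.6233 0.2216] F [ 0.4  0.3 -0. ] g 86.7
[[-0.0, -0.96, 0.281], [-0.002, 0.281, 0.96], [-1.0, -0.0, -0.002]] [-1.27  0.32 -0.07  1.45  0.02  1.37 -0.06]
```

View pics/top1.png

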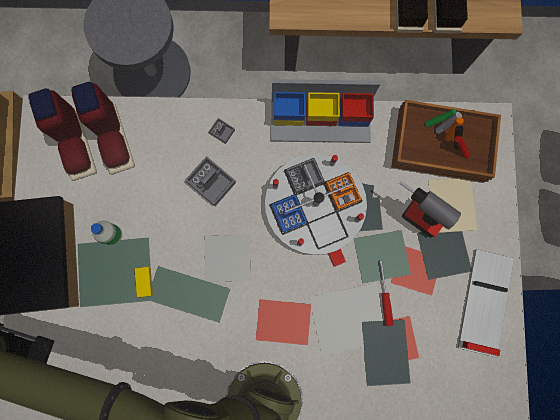

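View pics/scene1.png

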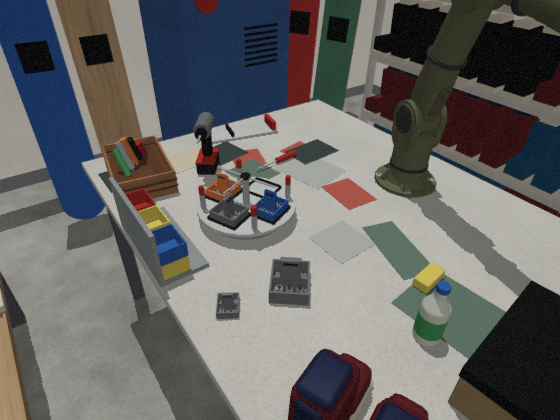

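The top view shows the turntable at about (316,206). The orange caddy is in the right bay at (345,190), the red foot at (337,257), and the pegs near (334,158), (276,183), (300,241) and (361,216). The driver is to the right at about (430,207). Orange on the right means turning by -90°, which is clockwise.

```bash
python3 - <<'E'
from h import *
im=cv2.imread('pics/top1.png'); i=vision.camera_info('top')
hsv=cv2.cvtColor(im,cv2.COLOR_BGR2HSV)
m=((hsv[...,0]<6)|(hsv[...,0]>174))&(hsv[...,1]>150)&(hsv[...,2]>90)
n,l,s,c=cv2.connectedComponentsWithStats(m.astype('uint8'))
for k in range(1,n):
    if s[k,4]>12 and 250<c[k][0]<460 and 130<c[k][1]<330: print(s[k],np.round(c[k],1),np.round(plane(i,*c[k],.12),3),np.round(plane(i,*c[k],0),3))
for nm,u,v,z in (('post',319,198,.154),('drv nose',402,184,.18),('drv back',450,217,.2),('drv base L',404,215,.03),('base bot',433,236,.03)): print(nm,np.round(plane(i,u,v,z),3))
crop=im[120:280,230:480]; cv2.imwrite('pics/topc.png',cv2.resize(crop,None,fx=3.2,fy=3.2,interpolation=cv2.INTER_CUBIC))
E
```

```text
[332 155   6   6  24] [334.5 157.3] [ 0.722 -0.202  0.12 ] [ 0.753 -0.218  0.   ]
[273 179   5   6  22] [275.2 181.3] [ 0.646 -0.026  0.12 ] [ 0.671 -0.028  0.   ]
[405 201  38  36 397] [421.6 219.4] [ 0.538 -0.458  0.12 ] [ 0.555 -0.492  0.   ]
[359 214   5   5  22] [360.9 215.9] [ 0.545 -0.279  0.12 ] [ 0.564 -0.3    0.   ]
[298 238   6   6  25] [300.7 240.9] [ 0.469 -0.102  0.12 ] [ 0.482 -0.11   0.   ]
[329 249  16  17 167] [336.8 257.1] [ 0.423 -0.207  0.12 ] [ 0.432 -0.223  0.   ]
[383 293  10  33 231] [387.2 309.5] [ 0.275 -0.351  0.12 ] [ 0.273 -0.378  0.   ]
post [ 0.591 -0.152  0.154]
drv nose [ 0.63  -0.387  0.18 ]
drv back [ 0.534 -0.514  0.2  ]
drv base L [ 0.564 -0.429  0.03 ]
base bot [ 0.499 -0.518  0.03 ]
```

View pics/topc.png

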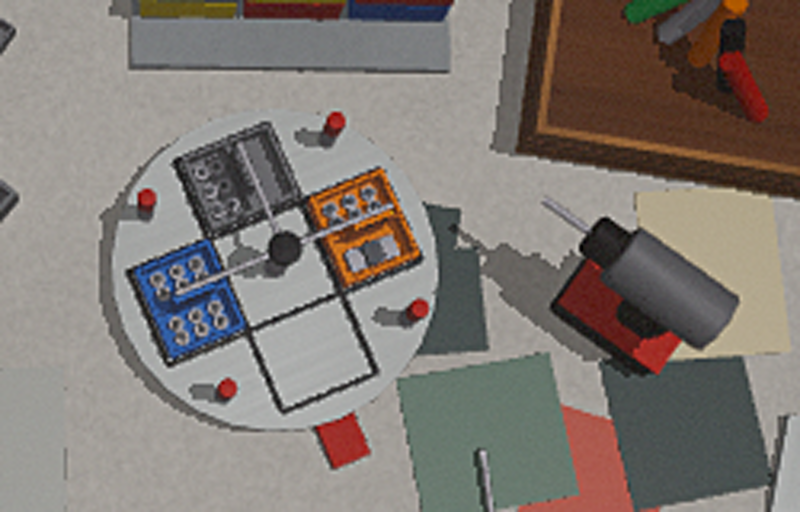

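The peg positions give an axis of (0.5955, -0.152) and a yaw of 23.4°, with radii of about 0.137 m as expected. I'll straddle peg_left at (0.469, -0.102), away from the driver, and carry it clockwise to about (0.646, -0.026).

Call:
servo_tool --commands '[[[0, 0, 0, -4, -48, -37, 60], [0, 0, 0, -8, -96, -73, 40], [0, 0, 0, -12, -143, -110, 40], [0, 0, 0, -16, -191, -146, 40], [0, 0, 0, -18, -239, -183, 40]]]'

```text
time: 0.72
position: [0.3615, 0.3792, 0.2405]
tool_rot: [-0.997, 1.33, 0.997]
ft_force: [0.7, 0.3, 0.3]
grip_width: 0.525
```

```bash
cat >> h.py <<'E'
def go(x,y,z,yaw):
    "shift/turn in the tool axes now, to have TCP there, pointing down, jaw axis at yaw (deg)"
    s=st(); A=R.from_rotvec(s['tool_rot']); c,q=np.cos(np.radians(yaw)),np.sin(np.radians(yaw))
    B=R.from_matrix(np.array([[0,-q,c],[0,c,q],[-1,0,0]]))
    print('turn',np.round(np.degrees((A.inv()*B).as_rotvec()),1),'shift',np.round(A.inv().apply(np.array([x,y,z])-s['position'])*1000,1))
AX=np.array([.5955,-.152]); YAW=23.4
E
python3 - <<'E'
from h import *
go(.469,-.102,.22,68.4)
E
```

```text
t 0.725 p [0.3615 0.3792 0.2405] F [0.7 0.3 0.3] g 45.7
[[0.0, -0.96, 0.281], [0.0, 0.281, 0.96], [-1.0, -0.0, 0.0]] [-0.96  0.04  0.11  1.74 -0.    1.36  0.43]
turn [5.3 0.  0. ] shift [  20.5 -238.3 -431.7]
```

Call:
servo_tool --commands '[[[1, 0, 0, 0, -29, -41, 40], [2, 0, 0, 0, -57, -83, 40], [3, 0, 0, 0, -86, -124, 40], [4, 0, 0, 0, -114, -166, 40], [5.3, 0, 0, 0, -143, -207, 40]]]'

```text
time: 1.35
position: [0.4397, 0.1405, 0.2404]
tool_rot: [-0.926, 1.365, 0.927]
ft_force: [1.4, 0.2, -0.2]
grip_width: 0.46
```

```bash
python3 - <<'E'
from h import *
go(.469,-.102,.2,68.4)
E
```

```text
t 1.35 p [0.4397 0.1405 0.2404] F [ 1.4  0.2 -0.2] g 40.0
[[-0.0, -0.929, 0.369], [0.0, 0.369, 0.929], [-1.0, 0.0, 0.0]] [-0.73 -0.11  0.34  1.88  0.04  1.36  0.79]
turn [-0.1  0.  -0. ] shift [  40.3 -116.7 -214.6]
```

Call:
servo_tool --commands '[[[0, 0, 0, 5, -24, -43, 40], [0, 0, 0, 10, -48, -87, 40], [0, 0, 0, 20, -72, -131, 40], [0, 0, 0, 30, -97, -176, 40], [0, 0, 0, 40, -117, -215, 40]]]'

```text
time: 1.98
position: [0.469, -0.1028, 0.2001]
tool_rot: [-0.926, 1.364, 0.926]
ft_force: [0.4, 0.4, -0.4]
grip_width: 0.456
```

```bash
python3 - <<'E'
from h import *
go(.469,-.102,.105,68.4)
a,i=grab('wrist','w1'); j=i
print(np.round(proj(i,[.469,-.102,.13]),1), np.round(i['pose'],3).tolist())
b,k=grab('scene','s2')
E
```

```text
t 1.975 p [ 0.469  -0.1028  0.2001] F [ 0.4  0.4 -0.4] g 39.6
[[0.0, -0.929, 0.369], [0.0, 0.369, 0.929], [-1.0, -0.0, 0.0]] [-0.52 -0.06  0.66  1.91  0.04  1.28  1.32]
turn [-0.1  0.   0. ] shift [95.1  0.3  0.7]
[285.  219.1] [[0.37, 0.89, 0.266, 0.395], [0.929, -0.354, -0.106, -0.076], [-0.0, 0.286, -0.958, 0.362], [0.0, 0.0, 0.0, 1.0]]
```

View pics/w1.png

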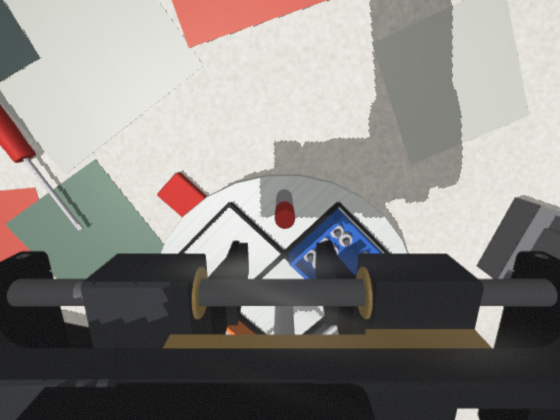

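The wrist view shows the peg top at about (285,215), against a prediction of (285,219), so the aim is good to about 3 mm. Joint 7 would run near its limit over the arc, so I'll make a half turn first.

Call:
servo_tool --commands '[[[-10.5, 0, 0, 0, 0, 0, 40], [-21, 0, 0, 0, 0, 0, 40], [-31, 0, 0, 0, 0, 0, 40], [-41, 0, 0, 0, 0, 0, 40], [-51, 0, 0, 0, 0, 0, 40]]]'

```text
time: 2.7
position: [0.4691, -0.0998, 0.2004]
tool_rot: [-1.58, 0.917, 1.581]
ft_force: [-0.3, 0.9, -0.7]
grip_width: 0.461
```

Call:
servo_tool --commands '[[[-10.5, 0, 0, 0, 0, 0, 40], [-21, 0, 0, 0, 0, 0, 40], [-31, 0, 0, 0, 0, 0, 40], [-41, 0, 0, 0, 0, 0, 40], [-51, 0, 0, 0, 0, 0, 40]]]'

```text
time: 3.32
position: [0.471, -0.0933, 0.2022]
tool_rot: [-2.051, 0.367, 2.03]
ft_force: [-0.7, -0.1, 2.2]
grip_width: 0.458
```

Call:
servo_tool --commands '[[[-10.5, 0, 0, 0, 0, 0, 40], [-21, 0, 0, 0, 0, 0, 40], [-31, 0, 0, 0, 0, 0, 40], [-41, 0, 0, 0, 0, 0, 40], [-51, 0, 0, 0, 0, 0, 40]]]'

```text
time: 3.95
position: [0.4634, 0.0098, 0.1647]
tool_rot: [2.097, -0.089, -1.977]
ft_force: [0.4, 0.2, -0.4]
grip_width: 0.459
```

Call:
servo_tool --commands '[[[-9, 0, 0, 0, 0, 0, 40], [-18, 0, 0, 0, 0, 0, 40], [-27, 0, 0, 0, 0, 0, 40], [-27, 0, 0, 0, 0, 0, 40]]]'

```text
time: 4.45
position: [0.4271, 0.0881, 0.1162]
tool_rot: [1.851, 0.142, -1.739]
ft_force: [-0.3, -0.0, -0.2]
grip_width: 0.457
```

```bash
python3 - <<'E'
from h import *
go(.469,-.102,.105,248.4)
E
```

```text
t 4.45 p [0.4271 0.0881 0.1162] F [-0.3 -0.  -0.2] g 39.8
[[0.141, 0.459, -0.877], [-0.311, -0.821, -0.479], [-0.94, 0.34, 0.027]] [-1.89 -0.3   1.23  2.16  0.65  1.26  2.69]
turn [-39.1   8.4 -18.6] shift [ 75.5 171.4  54.1]
```

Joint 7 turned the opposite way to what I assumed, hit its limit, and the arm drifted off to the left without touching anything. The half turn wasn't needed, so I'll recover and turn back.

```bash
python3 - <<'E'
from h import *
go(.44,.08,.24,165)
E
```

```text
t 4.45 p [0.4271 0.0881 0.1162] F [-0.3 -0.  -0.2] g 39.8
[[0.141, 0.459, -0.877], [-0.311, -0.821, -0.479], [-0.94, 0.34, 0.027]] [-1.89 -0.3   1.23  2.16  0.65  1.26  2.69]
turn [ 43.5  -6.1 -19.5] shift [-112.1   54.7   -4.1]
```

Call:
servo_tool --commands '[[[9, -1, -4, -23, 11, -1, 40], [17, -2, -8, -45, 22, -2, 40], [26, -4, -12, -67, 33, -2, 40], [35, -5, -16, -90, 44, -3, 40], [43.5, -6, -19.5, -112, 55, -4, 40]]]'

```text
time: 5.08
position: [0.4411, 0.0785, 0.2418]
tool_rot: [-2.078, 0.279, 2.073]
ft_force: [0.7, -0.0, -0.8]
grip_width: 0.459
```

```bash
python3 - <<'E'
from h import *
go(.46,-.0,.24,120)
E
```

```text
t 5.075 p [0.4411 0.0785 0.2418] F [ 0.7 -0.  -0.8] g 39.9
[[0.003, -0.267, -0.964], [0.003, -0.964, 0.267], [-1.0, -0.004, -0.002]] [-1.32 -0.3   0.93  1.92  0.24  1.4   2.41]
turn [44.5 -0.   0.2] shift [  1.6  70.6 -39.2]
```

Recovered. I'll keep turning back towards yaw 68.

Call:
servo_tool --commands '[[[9, 0, 0, 0, 14, -8, 40], [18, 0, 0, 0, 28, -16, 40], [27, 0, 0, 0, 42, -24, 40], [36, 0, 0, 0, 56, -32, 40], [44.5, 0, 0, 2, 71, -39, 40]]]'

```text
time: 5.7
position: [0.46, -0.0005, 0.2388]
tool_rot: [-1.585, 0.912, 1.581]
ft_force: [0.1, -0.1, -0.4]
grip_width: 0.462
```

```bash
python3 - <<'E'
from h import *
go(.470,-.102,.20,68.4)
E
```

```text
t 5.7 p [ 0.46   -0.0005  0.2388] F [ 0.1 -0.1 -0.4] g 40.2
[[0.003, -0.866, -0.5], [0.0, -0.5, 0.866], [-1.0, -0.003, -0.001]] [-1.13 -0.24  0.94  1.9   0.2   1.38  1.86]
turn [51.6  0.   0.2] shift [ 38.8  42.3 -92.8]
```

Call:
servo_tool --commands '[[[10.4, 0, 0, 8, 8, -18, 40], [20.8, 0, 0, 16, 17, -37, 40], [31, 0, 0, 24, 25, -56, 40], [41.4, 0, 0, 32, 34, -74, 40], [51.6, 0, 0, 39, 42, -93, 40]]]'

```text
time: 6.32
position: [0.4706, -0.1019, 0.1994]
tool_rot: [-0.927, 1.362, 0.926]
ft_force: [0.3, 0.7, -0.0]
grip_width: 0.459
```

```bash
python3 - <<'E'
from h import *
go(.470,-.102,.105,68.4)
E
```

```text
t 6.325 p [ 0.4706 -0.1019  0.1994] F [ 0.3  0.7 -0. ] g 39.9
[[0.003, -0.93, 0.369], [0.001, 0.369, 0.93], [-1.0, -0.002, 0.002]] [-0.93 -0.12  1.04  1.92  0.1   1.28  1.27]
turn [-0.   0.1  0.1] shift [94.4  0.7 -0.5]
```

Call:
servo_tool --commands '[[[0, 0, 0, 30, 0, 0, 40], [0, 0, 0, 60, 0, 0, 40], [0, 0, 0, 85, 0, 0, 40], [0, 0, 0, 94, 0, 0, 40], [0, 0, 0, 94, 0, 0, 28]]]'

```text
time: 6.95
position: [0.4709, -0.102, 0.1057]
tool_rot: [-0.932, 1.361, 0.929]
ft_force: [0.0, -0.1, -0.1]
grip_width: 0.412
```

Call:
servo_tool --commands '[[[0, 0, 0, 0, 0, 0, 24], [0, 0, 0, 0, 0, 0, 24], [0, 0, 0, 0, 0, 0, 24]]]' --newtons 5

```text
time: 7.32
position: [0.4716, -0.1022, 0.1064]
tool_rot: [-0.931, 1.359, 0.929]
ft_force: [-0.7, -1.4, -0.5]
grip_width: 0.283
```

```bash
python3 - <<'E'
from h import *
s=st(); A=R.from_rotvec(s['tool_rot']); p0=s['position']
# arc rows: pose for turntable clockwise angle a, relative to now, in segments
c=np.r_[.5955,-.152,p0[2]]
rel=A.inv().apply(c-p0)*1000; print('axis in tool',rel)
for a in (3,6,9,12,15,18,21,24,27,30,91.5,93):
    d=np.radians(a); q=R.from_rotvec([0,0,-d]); print(a,np.round(A.inv().apply((c+q.apply(p0-c))-p0)*1000,1))
E
```

```text
t 7.325 p [ 0.4716 -0.1022  0.1064] F [-0.7 -1.4 -0.5] g 24.7
[[0.004, -0.931, 0.364], [0.001, 0.364, 0.931], [-1.0, -0.004, 0.002]] [-0.91  0.07  1.12  2.03 -0.08  1.08  1.44]
axis in tool [   0.47406252 -133.58288075   -1.30100738]
3 [ 0.  -0.3  7. ]
6 [ 0.  -0.9 14. ]
9 [ 0.1 -1.8 20.9]
12 [ 0.1 -3.2 27.7]
15 [ 0.1 -4.9 34.5]
18 [ 0.1 -6.9 41.2]
21 [ 0.1 -9.3 47.8]
24 [  0.2 -12.1  54.2]
27 [  0.2 -15.1  60.5]
30 [  0.2 -18.5  66.6]
91.5 [   0.8 -138.4  132.2]
93 [   0.8 -141.9  132. ]
```

Call:
servo_tool --commands '[[[4, 0, 0, 0, -0.3, 9.3, 24], [8, 0, 0, 0, -1.3, 18.6, 24], [12, 0, 0, 0, -2.9, 27.9, 24], [16, 0, 0, 0, -5.2, 37, 24], [20, 0, 0, 0, -8.1, 45.8, 24]]]'

```text
time: 7.95
position: [0.4941, -0.0645, 0.1061]
tool_rot: [-0.662, 1.469, 0.659]
ft_force: [-4.2, -4.9, 4.5]
grip_width: 0.278
```

```bash
python3 - <<'E'
from h import *
s=st(); d=s['position'][:2]-[.5955,-.152]; print(np.hypot(*d),np.degrees(np.arctan2(d[1],d[0])))
E
```

```text
t 7.95 p [ 0.4941 -0.0645  0.1061] F [-4.2 -4.9  4.5] g 24.2
[[0.0, -0.748, 0.663], [-0.002, 0.663, 0.748], [-1.0, -0.002, -0.002]] [-0.96  0.15  1.12  1.99 -0.15  1.09  1.07]
0.13390192706294465 139.1999178145833
```

Call:
servo_tool --commands '[[[4, 0, 0, 0, -0.3, 9.3, 24], [8, 0, 0, 0, -1.3, 18.6, 24], [12, 0, 0, 0, -2.9, 27.9, 24], [16, 0, 0, 0, -5.2, 37, 24], [20, 0, 0, 0, -8.1, 45.8, 24]]]'

```text
time: 8.57
position: [0.5304, -0.0345, 0.1061]
tool_rot: [-0.39, 1.536, 0.389]
ft_force: [-3.4, -1.8, 3.2]
grip_width: 0.276
```

Call:
servo_tool --commands '[[[4, 0, 0, 0, -0.3, 9.3, 24], [8, 0, 0, 0, -1.3, 18.6, 24], [12, 0, 0, 0, -2.9, 27.9, 24], [16, 0, 0, 0, -5.2, 37, 24], [20, 0, 0, 0, -8.1, 45.8, 24]]]'

```text
time: 9.2
position: [0.5775, -0.0181, 0.1065]
tool_rot: [-0.118, 1.562, 0.117]
ft_force: [2.8, -0.4, -2.6]
grip_width: 0.277
```

```bash
python3 - <<'E'
from h import *
s=st(); d=s['position'][:2]-[.5955,-.152]; print(np.hypot(*d),np.degrees(np.arctan2(d[1],d[0])))
E
```

```text
t 9.2 p [ 0.5775 -0.0181  0.1065] F [ 2.8 -0.4 -2.6] g 24.1
[[0.006, -0.149, 0.989], [-0.0, 0.989, 0.149], [-1.0, -0.001, 0.006]] [-0.93  0.44  1.13  1.81 -0.44  1.16  0.49]
0.1350957834628295 97.67442156910303
```

Call:
servo_tool --commands '[[[4, 0, 0, 0, -0.3, 9.3, 24], [8, 0, 0, 0, -1.3, 18.6, 24], [12, 0, 0, 0, -2.9, 27.9, 24], [16, 0, 0, 0, -5.2, 37, 24], [20, 0, 0, 0, -8.1, 45.8, 24]]]'

```text
time: 9.82
position: [0.6233, -0.0198, 0.1065]
tool_rot: [0.157, 1.561, -0.157]
ft_force: [0.6, -0.3, -0.6]
grip_width: 0.279
```

Call:
servo_tool --commands '[[[3, 0, 0, 0, -0.2, 7, 24], [6, 0, 0, 0, -0.8, 14, 24], [9, 0, 0, 0, -1.6, 21, 24], [9, 0, 0, 0, -1.6, 21, 24], [9, 0, 0, 0, -1.6, 21, 32]]]'

```text
time: 10.45
position: [0.6423, -0.0253, 0.1063]
tool_rot: [0.278, 1.55, -0.277]
ft_force: [0.5, 0.5, -0.8]
grip_width: 0.325
```

Call:
servo_tool --commands '[[[0, 0, 0, 0, 0, 0, 45], [0, 0, 0, 0, 0, 0, 45], [0, 0, 0, 0, 0, 0, 45]]]'

```text
time: 10.82
position: [0.6425, -0.0254, 0.1064]
tool_rot: [0.279, 1.55, -0.278]
ft_force: [0.7, -0.6, -0.4]
grip_width: 0.506
```

```bash
python3 - <<'E'
from h import *
s=st(); d=s['position'][:2]-[.5955,-.152]; print(np.hypot(*d),np.degrees(np.arctan2(d[1],d[0])))
a,i=grab('top'); cv2.imwrite('pics/t2.png',cv2.resize(a[130:280,230:430,::-1],None,fx=4,fy=4,interpolation=cv2.INTER_CUBIC))
E
```

```text
t 10.825 p [ 0.6425 -0.0254  0.1064] F [ 0.7 -0.6 -0.4] g 44.0
[[0.003, 0.348, 0.938], [0.0, 0.938, -0.348], [-1.0, 0.001, 0.003]] [-0.82  0.64  1.14  1.64 -0.61  1.26  0.09]
0.13506313750494003 69.63877177524954
```

View pics/t2.png

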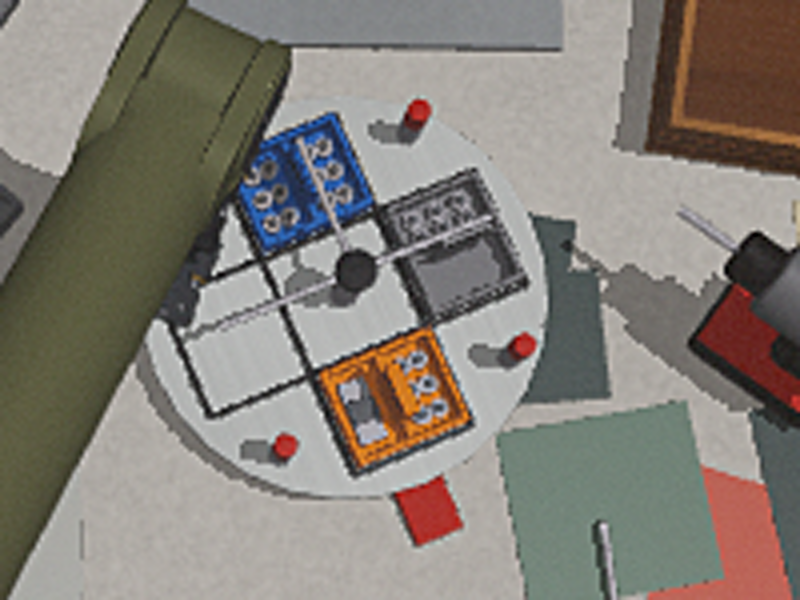

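The orange caddy is in the front bay, at crop (394,401), aligned with the foot. Blue is at the rear and grey on the right, and the clamp lies in orange's left half. Next I'll rise and move over the orange caddy with yaw -66.6°.

Call:
servo_tool --commands '[[[0, 0, 0, -25, 0, 0, 45], [0, 0, 0, -55, 0, 0, 45], [0, 0, 0, -85, 0, 0, 45], [0, 0, 0, -115, 0, 0, 45], [0, 0, 0, -124, 0, 0, 45]]]'

```text
time: 11.5
position: [0.6434, -0.0264, 0.234]
tool_rot: [0.28, 1.545, -0.278]
ft_force: [1.0, -0.3, -0.2]
grip_width: 0.52
```

```bash
python3 - <<'E'
from h import *
i=vision.camera_info('top')
q=[plane(i,230+u/4,130+v/4,.08) for u,v in ((311,373),(434,328),(473,430),(357,475))]
print(np.round(q,3),np.mean(q,0),np.degrees(np.arctan2(*(q[1]-q[0])[1::-1])),np.degrees(np.arctan2(*(q[0]-q[3])[1::-1])))
go(.513,-.188,.23,-66.6)
E
```

```text
[[ 0.527 -0.126  0.08 ]
 [ 0.562 -0.218  0.08 ]
 [ 0.486 -0.247  0.08 ]
 [ 0.451 -0.16   0.08 ]] [ 0.50637467 -0.1877671   0.08      ] -69.04840414889678 24.333357675434378
t 11.5 p [ 0.6434 -0.0264  0.234 ] F [ 1.  -0.3 -0.2] g 45.2
[[0.008, 0.348, 0.937], [0.0, 0.937, -0.348], [-1.0, 0.003, 0.007]] [-0.84  0.51  1.19  1.49 -0.48  1.45  0.  ]
turn [46.2  0.3 -0.3] shift [   2.9 -196.9  -65.9]
```

Call:
servo_tool --commands '[[[9, 0, 0, 0, -39, -13, 45], [18, 0, 0, 0, -79, -26, 45], [28, 0, 0, 0, -118, -40, 45], [37, 0, 0, 1, -158, -53, 45], [46.2, 0.3, -0.3, 2, -197, -68, 45]]]'

```text
time: 12.12
position: [0.5085, -0.1878, 0.2278]
tool_rot: [0.906, 1.378, -0.91]
ft_force: [1.2, -0.3, 0.4]
grip_width: 0.522
```

```bash
python3 - <<'E'
from h import *
go(.511,-.188,.16,-66.6)
a,i=grab('wrist','w2'); print(np.round([proj(i,[.511,-.188,.125]),proj(i,[.5955,-.152,.154])],1))
E
```

```text
t 12.125 p [ 0.5085 -0.1878  0.2278] F [ 1.2 -0.3  0.4] g 45.4
[[-0.005, 0.92, 0.393], [0.0, 0.393, -0.92], [-1.0, -0.004, -0.002]] [-0.79  0.18  1.23  1.74 -0.17  1.35 -0.7 ]
turn [-0.3 -0.1  0.2] shift [67.8  2.5  1.3]
[[281.5 204.3]
 [281.5  95.9]]
```

View pics/w2.png

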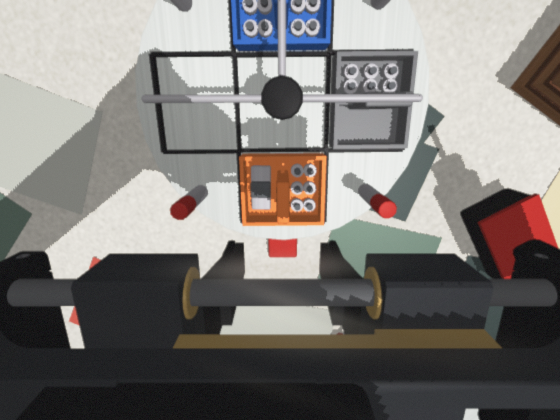

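The post projects to within 1 px, and the handle is centred at column ~283 as predicted. I'll descend and grip.

Call:
servo_tool --commands '[[[0, 0, 0, 35, 2, 1, 45], [0, 0, 0, 70, 2.5, 1, 45], [0, 0, 0, 100, 2.5, 1, 45], [0, 0, 0, 120, 2.5, 1, 45], [0, 0, 0, 136, 2.5, 1, 45]]]'

```text
time: 12.8
position: [0.512, -0.1865, 0.0912]
tool_rot: [0.901, 1.379, -0.905]
ft_force: [-0.4, -0.0, -0.3]
grip_width: 0.518
```

Call:
servo_tool --commands '[[[0, 0, 0, 0, 0, 0, 30], [0, 0, 0, 0, 0, 0, 20], [0, 0, 0, 0, 0, 0, 14], [0, 0, 0, 0, 0, 0, 10], [0, 0, 0, 0, 0, 0, 5]]]' --newtons 10

```text
time: 13.42
position: [0.5124, -0.1866, 0.0925]
tool_rot: [0.901, 1.378, -0.905]
ft_force: [-0.4, 0.6, 2.4]
grip_width: 0.14
```

Call:
servo_tool --commands '[[[0, 0, 0, 0, 0, 0, 5], [0, 0, 0, 0, 0, 0, 2], [0, 0, 0, 0, 0, 0, 0], [0, 0, 0, 0, 0, 0, 0], [0, 0, 0, 0, 0, 0, 0]]]' --newtons 35

```text
time: 14.05
position: [0.5124, -0.1866, 0.0924]
tool_rot: [0.901, 1.378, -0.905]
ft_force: [-1.1, 0.2, 5.7]
grip_width: 0.131
```

```bash
python3 - <<'E'
from h import *
st()
E
```

```text
t 14.05 p [ 0.5124 -0.1866  0.0924] F [-1.1  0.2  5.7] g 11.4
[[-0.003, 0.917, 0.398], [-0.0, 0.398, -0.917], [-1.0, -0.003, -0.001]] [-0.64  0.36  1.11  1.89 -0.36  1.11 -0.55]
```

Held at about 11.4 mm, against a 12 mm plate. Now I'll lift straight up, gently.

Call:
servo_tool --commands '[[[0, 0, 0, -3, 0, 0, 0], [0, 0, 0, -8, 0, 0, 0], [0, 0, 0, -15, 0, 0, 0], [0, 0, 0, -23, 0, 0, 0], [0, 0, 0, -31, 0, 0, 0]]]'

```text
time: 14.68
position: [0.5122, -0.1865, 0.1236]
tool_rot: [0.901, 1.379, -0.905]
ft_force: [-0.3, -0.1, -3.2]
grip_width: 0.138
```

Call:
servo_tool --commands '[[[0, 0, 0, -10, 0, 0, 0], [0, 0, 0, -20, 0, 0, 0], [0, 0, 0, -30, 0, 0, 0], [0, 0, 0, -40, 0, 0, 0], [0, 0, 0, -50, 0, 0, 0]]]'

```text
time: 15.3
position: [0.5124, -0.1865, 0.1737]
tool_rot: [0.901, 1.379, -0.905]
ft_force: [0.3, 0.0, -2.5]
grip_width: 0.134
```

Call:
servo_tool --commands '[[[0, 0, 0, -10, 0, 0, 0], [0, 0, 0, -19, 0, 0, 0], [0, 0, 0, -27, 0, 0, 0], [0, 0, 0, -33, 0, 0, 0], [0, 0, 0, -36, 0, 0, 0]]]'

```text
time: 15.92
position: [0.5126, -0.1864, 0.2093]
tool_rot: [0.901, 1.379, -0.905]
ft_force: [-0.1, -0.7, -3.0]
grip_width: 0.133
```

Call:
servo_tool --commands '[[[0, 0, 0, 0, 0, 0, 0], [0, 0, 0, 0, 0, 0, 0], [0, 0, 0, 0, 0, 0, 0], [0, 0, 0, 0, 0, 0, 0]]]'

```text
time: 16.42
position: [0.5124, -0.1865, 0.2088]
tool_rot: [0.901, 1.379, -0.905]
ft_force: [-0.5, -0.3, -3.4]
grip_width: 0.136
```

```bash
python3 - <<'E'
from h import *
st()
a,i=grab('scene'); b,j=grab('wrist')
o=np.hstack([cv2.resize(a[140:260,170:330],(400,300),interpolation=cv2.INTER_CUBIC),cv2.resize(b,(400,300))]); cv2.imwrite('pics/end.png',o[:,:,::-1])
E
```

```text
t 16.425 p [ 0.5124 -0.1865  0.2088] F [-0.5 -0.3 -3.4] g 11.9
[[-0.005, 0.917, 0.398], [-0.0, 0.398, -0.917], [-1.0, -0.004, -0.002]] [-0.74  0.2   1.17  1.76 -0.18  1.31 -0.69]
```

View pics/end.png

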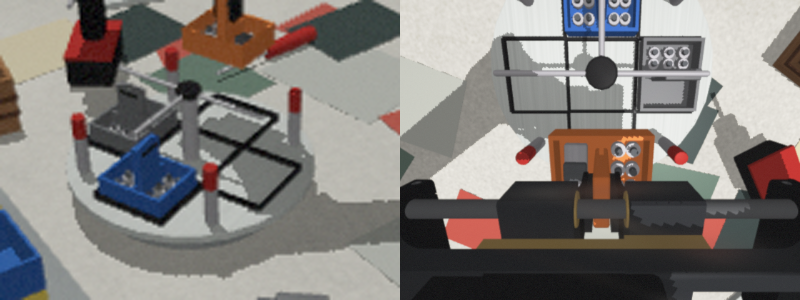

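```bash
python3 -c "
from h import *
st(); close_job()"
```

```text
t 16.525 p [ 0.5125 -0.1865  0.2089] F [-0.5 -0.3 -3.5] g 11.7
[[-0.004, 0.917, 0.398], [-0.0, 0.398, -0.917], [-1.0, -0.004, -0.002]] [-0.74  0.19  1.17  1.76 -0.18  1.31 -0.69]
the job is handed in; nothing more can be done
```

I turned the carousel one click clockwise (-90°), so the orange caddy came to the front bay. I then gripped its handle at 35 N, lifted it straight up about 117 mm, and handed in at 16.5 s; no verdict was reported.

**Last checks:**
- **Caddy:** held at 11.7 mm opening on the 12 mm plate. The tool is level to under 0.01 rad and still, and the underside works out at about 11.7 cm above the turntable from the lift distance.
- **Clamp:** the last wrist picture shows it still in the orange tray. The wrist load of about 3.4 N is what the caddy and clamp should weigh together.
- **Other caddies:** blue is in the rear bay and grey in the right bay, both upright.
- **Detent:** judged only from the top picture and the peg at about 69–70° against the expected 68.4°. I had no direct joint reading.
- **Bystanders:** the driver was where it had been in the last views. I did not re-measure any of the four.

**One thing went wrong:** before engaging the peg I tried a needless half turn of the wrist, having misread which way joint 7 runs. It hit its range limit and the arm drifted off to the left. The forces I read stayed near zero, so it touched nothing that I could see, and I brought it back before touching the carousel.

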